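# Stamp the tag with the blue hand stamp

### The arm

A 6-joint arm with a two-finger parallel gripper is mounted at the origin on a cart in front of the work surface, level with it; the furniture and walls round the work are solid. World frame = base frame: x ahead of the robot, y to its left, z up, the work surface at z = 0. Lengths are in mm, angles in rad, forces in N, time in s.
With the tool pointing down it reaches from about 350 to 875 mm from the base axis. Payload 4.2 kg.
Tool frame: the origin (TCP) lies midway between the tips of the shut fingers; the grasp point (between the pads) lies 19 mm behind it; y points along the fingers, x is the direction in which the jaws open and shut, and the axes are right-handed (so a half turn about y gives the same grasp; the last joint's range is limited). The gripper opens to 85 mm and grips with 20 to 120 N. Pads are 22 mm wide; open, the fingers measure 114 mm over their backs; the gripper's body (76 mm by 85 mm) begins 54 mm behind the grasp point. The pads swing forward as they close: fully open they stand 13 mm farther back than shut.
Start: joints at [1.45, 0.385, 0.008, 0, -1.194, -0.259], TCP at [231.676, 580.453, 231.312] pointing down, gripper open.
Joint ranges: [-3.14, 3.14], [-1.21, 2.06], [-1.07, 1.41], [-3.16, 2.05], [-2.99, -0.16], [-3.1, 3.1]. Speed limits (rad/s): [2.79, 2.79, 3.14, 3.14, 3.14, 3.14].

### API

Orientations are given as a unit quaternion [x, y, z, w].
In Python, from bench import read_state, get_image, job_done gives the robot as it stands.
- The arm moves only by the tool play_rows, never from a script. Its argument "series" is a list of rows, each a list of 7 numbers: the shift along the tool's x, y, z in m, then the turn, a rotation vector about the tool's x, y, z in rad, then the finger opening in m, from 0 to 0.0854. In form: [[x, y, z, wx, wy, wz, claw], ...]. A call has 1 to 10 rows; each row shifts and turns the pose as measured when the row begins, along the tool's axes as they then stand; what a row does not reach is not made up. A row lasts 1/10 s, in which the tool goes at most 50 mm and 8.59 degrees, less where a joint would pass 70% of its speed; a pose out of reach is approached as far as the arm can. A call with a gripper value outside its range is refused whole. The fingers move at their own pace and stop on an object; the grip force is fixed at half the most. Time passes only in rows, so rows that do not move let the fingers close. It gives the time, the measured TCP pose, the force and the opening at its end, in the units of the state.
- read_state(): the state, without advancing time (a new reading comes with each control period).
- get_image(name): name is "scene" or "top" or "wrist"; returns a dict with "color" (400x640x3 uint8, red, green, blue), "intrinsics" (3x3 intrinsics, pixels), "origin" and "orientation" of the camera in the world. Camera axes: x right, y down, z forward; pixel columns grow to the right and rows downward; lengths in mm; the calibration is good to about 2 mm. A picture is of the moment at which its call begins. There is no depth.
- job_done(): hands the job in, once; it reports no verdict.
The state is a dict: "clock": time; "joints": joint angles; "joint_vel": joint speeds; "joint_efforts": joint torques, N m; "position": TCP position; "ee_rot": TCP orientation; "contact_force": force on the tool from outside, world axes, zero at the start; "wrist_torque": the same for the moment, N m; "gripper_width": finger opening in mm.
Only numpy, scipy, OpenCV 4.12 (cv2) and the standard library are available. Lean on these libraries where they do the work, as an engineer would, in place of code of your own. Each camera call takes 0.05 s, during which the arm holds its last target. There are 200 camera calls.

### The job

Take the blue-handled hand stamp and press it upright onto the tag, inside the black ring, pushing the sprung bed at least half-way down and holding it there for a moment; press firmly but do not slam it. Lift the stamp straight up without sliding it, then set it back down upright on the bench where it stood. Leave the red-handled stamp alone, and press the bed with nothing but the blue stamp.

Things in the scene. Friction and masses are not known exactly. Their poses are not given: they have to be found in the camera images.
- blue_stamp: Loose hand stamp, round about its own z axis, 78 mm tall (a 2 mm white dot on top), about 0.16 kg. Steel foot 40 mm in diameter and 14 mm high, a thin neck, then a plain blue cylindrical handle 26 mm in diameter from 20 to 78 mm above the underside: grip it there. Stands upright on the bench. Origin: centre of the flat underside, which is the stamping face; z points up along the handle.
- red_stamp: Hand stamp of the same shape and size with a red handle, standing on the bench about 80 to 210 mm (centre to centre) from the blue one. Not to be used. Origin: centre of the underside, z up.
- marking_block: Marking block fixed on the bench: grey base 124 x 100 mm, and over it a dark sprung bed 116 x 92 mm carrying an aluminium tag 90 x 70 mm. A black ring (62 mm inside diameter, 66 outside) is printed on the tag round the block's centre. Origin: centre of the base's underside, on the bench; z up, x along the 124 mm side. The tag's top lies 48 mm above the origin with the bed up, and the ring's centre is straight above the origin.
- tag_bed (a joint): Travel of the sprung bed in m: 0 = up (at rest), 0.008 = fully down on its stop. It moves straight down, without tilting, when the tag is pushed; the push needed is about 3 N at the start of travel, 6 N half-way and 9 N fully down, and it springs back up when let go.

How it is judged:
By the outcome, as a careful person would: the job done as asked, in the order asked, and still so for the second after the job is handed in, with the robot touching nothing.
It also fails if it takes over 56 s, if anything falls off the work surface, if the arm or the gripper's body presses on something with over 40 N, if the wrist force passes 120 N, or if a joint passes its speed limit or range.

## Working session

There is one attempt and no reset: what is moved stays moved. The work goes in short steps, Python scripts to look and compute and a tool call to move; the robot and the scene stay as the last step left them, time stands still between calls to the robot, and variables do not carry over. Pictures are saved under pics/ and viewed, about 8 in all and at most 12, crops included, and the job is handed in when it is done.

Besides the shell and the picture viewer there is one more tool, called after "Emit:" by a JSON object that holds its "name" and its "arguments", one argument or row to a line. play_rows: Moves the arm, as the interface text tells. Its arguments: {"type":"object","properties":{"series":{"type":"array","items":{"type":"array","items":{"type":"number"}}}},"required":["series"]}

```bash
mkdir -p pics; ls; python3 - <<'E'
from bench import *
import cv2,numpy as np
print(read_state())
ims=[]
for n in("scene","top","wrist"):
    d=get_image(n);cv2.imwrite(f"pics/{n}0.png",d["color"][:,:,::-1]);print(n,d["intrinsics"],d["origin"],d["orientation"])
    ims.append(d["color"][:,:,::-1])
a=np.vstack([np.hstack([cv2.resize(ims[0],(400,250)),cv2.resize(ims[2],(400,250))]),cv2.resize(np.pad(ims[1][:,:],((0,0),(0,0),(0,0))),(800,500))[75:425]])
cv2.imwrite("pics/all0.png",a)
E
```

```text
pics
{'clock': 0.0, 'joints': array([ 1.44958193e+00,  3.85564960e-01,  6.62617338e-03, -4.86931296e-04,
       -1.19400329e+00, -2.58631278e-01]), 'joint_vel': array([ 0.00147176, -0.00129021,  0.00011488, -0.0011056 ,  0.00181072,
        0.00039813]), 'joint_efforts': array([-1.68535394e-04, -3.92291451e+01,  1.88410914e+01,  4.18622777e+00,
       -4.56587411e-03, -3.45821611e-06]), 'position': array([231.48665184, 579.92241089, 230.21843975]), 'ee_rot': array([ 0.39718401, -0.58496934,  0.58590312, -0.39594603]), 'contact_force': array([ 0.74953201, -0.43136532,  0.20126493]), 'wrist_torque': array([-0.00077123,  0.03888501, -0.02820755]), 'gripper_width': 85.25618667229045}
scene [[386.89909061   0.         321.72980501]
 [  0.         386.89909061 203.028512  ]
 [  0.           0.           1.        ]] [252.35967621 462.70873244 676.17558642] [-0.18744941  0.90760094 -0.36617457  0.08390141]
top [[365.78970453   0.         323.77580063]
 [  0.         365.78970453 198.10782756]
 [  0.           0.           1.        ]] [381.27848299 -61.36443764 913.53877847] [-0.70198922  0.70869583 -0.04259278  0.05610003]
wrist [[308.6615588    0.         322.52983631]
 [  0.         308.6615588  200.33695313]
 [  0.           0.           1.        ]] [308.6366145  548.93487331 371.43512976] [-0.55263585  0.81715702  0.13488066 -0.0930335 ]
```

View pics/all0.png

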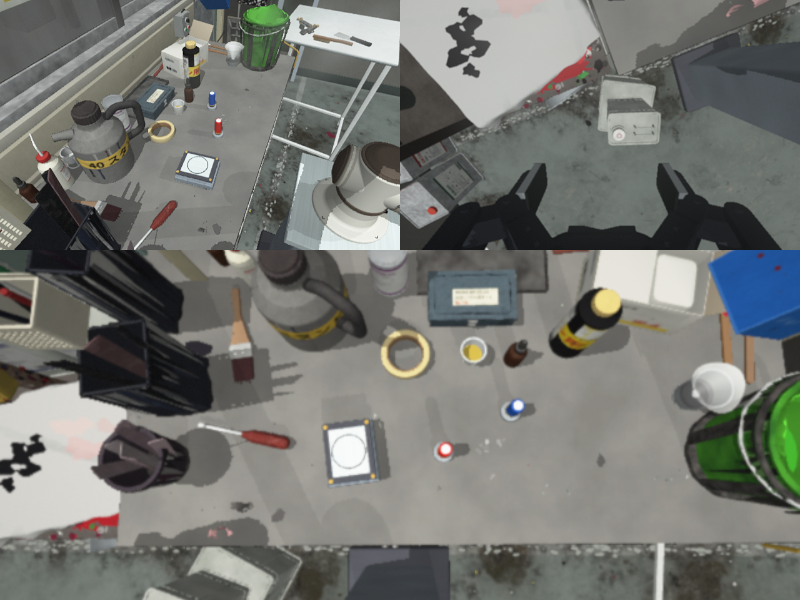

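```bash
cat > h.py <<'E'
from bench import *
import cv2,numpy as np
from scipy.spatial.transform import Rotation as R
def ray(d,uv):
    p=np.atleast_2d(uv).astype(float);n=cv2.undistortPoints(p[:,None],np.array(d["intrinsics"]),None)[:,0]
    return R.from_quat(d["orientation"]).apply(np.c_[n,np.ones(len(n))])
def onz(d,uv,z):
    r=ray(d,uv);o=np.array(d["origin"]);return o+r*((z-o[2])/r[:,2])[:,None]
def meet(obs):
    """least-squares point of rays [(d,uv)], and residual distances mm"""
    A=[];b=[]
    for d,uv in obs:
        r=ray(d,uv)[0];r/=np.linalg.norm(r);P=np.eye(3)-np.outer(r,r);A.append(P);b.append(P@np.array(d["origin"]))
    x=np.linalg.lstsq(np.vstack(A),np.hstack(b),rcond=None)[0]
    return x,[float(np.linalg.norm(p@x-q)) for p,q in zip(A,b)]
E
python3 - <<'E'
from h import *
print(R.from_quat(read_state()["ee_rot"]).as_matrix().round(3))
E
```

```text
[[-0.371 -0.001  0.929]
 [-0.929 -0.002 -0.371]
 [ 0.002 -1.     0.   ]]
```

```bash
python3 - <<'E'
from h import *
T=get_image("top");S=get_image("scene")
crops=[]
for n,d,b,r,k in(("T",T,(412,186),(356,220),(280,220)),("S",S,(339,160),(349,200),(315,264))):
    hsv=cv2.cvtColor(d["color"],cv2.COLOR_RGB2HSV)
    for nm,c,lo,hi in(("blue",b,(95,110,50),(130,255,255)),("red",r,(0,130,80),(8,255,255))):
        m=cv2.inRange(hsv,lo,hi)
        if nm=="red": m|=cv2.inRange(hsv,(170,130,80),(180,255,255))
        k2=np.zeros_like(m);cv2.circle(k2,c,22,255,-1);m&=k2
        ys,xs=np.nonzero(m);print(n,nm,len(xs),xs.mean(),ys.mean(),xs.min(),xs.max(),ys.min(),ys.max())
        im=d["color"][c[1]-25:c[1]+25,c[0]-25:c[0]+25,::-1]
        crops.append(cv2.resize(im,(250,250),interpolation=0))
    crops.append(cv2.resize(d["color"][k[1]-40:k[1]+40,k[0]-40:k[0]+40,::-1],(250,250),interpolation=0))
    print(n,"blue@78",onz(d,b,78),"red",onz(d,r,78),"block",onz(d,k,48))
cv2.imwrite("pics/crop1.png",np.vstack([np.hstack(crops[:3]),np.hstack(crops[3:])]))
E
```

```text
T blue 69 410.3188405797101 187.5072463768116 405 419 180 192
T red 41 355.2926829268293 220.4390243902439 351 361 214 225
T blue@78 [[ 524.83273219 -249.6112929    78.        ]] red [[ 447.55710081 -119.03875719   78.        ]] block [[451.68666465  59.15046829  48.        ]]
S blue 160 338.5875 158.48125 334 343 148 167
S red 189 348.7724867724868 202.7089947089947 344 354 191 212
S blue@78 [[ 513.38295883 -213.60014599   78.        ]] red [[442.89060661 -96.35394075  78.        ]] block [[450.99308665  66.31244417  48.        ]]
```

View pics/crop1.png

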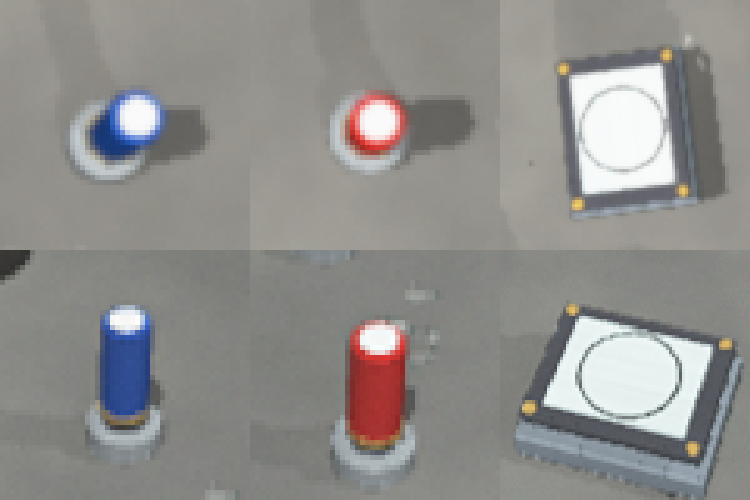

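```bash
cat >> h.py <<'E'
def cap(d,c,r=7):
    """centroid of the white cap near pixel c"""
    m=(d["color"].min(2)>200).astype(np.uint8);k=np.zeros_like(m);cv2.circle(k,c,r,1,-1);m&=k
    M=cv2.moments(m,True);return (M["m10"]/M["m00"],M["m01"]/M["m00"]),int(M["m00"])
def ring(d,c,r=40):
    """ellipse of the dark ring in the white tag"""
    g=cv2.cvtColor(d["color"],cv2.COLOR_RGB2GRAY);k=np.zeros_like(g);cv2.circle(k,c,r,1,-1)
    x0,y0=c[0]-r,c[1]-r;s=4
    sub=cv2.resize((g*k)[y0:y0+2*r,x0:x0+2*r],None,fx=s,fy=s,interpolation=cv2.INTER_CUBIC)
    cs,h=cv2.findContours((sub>185).astype(np.uint8),cv2.RETR_CCOMP,cv2.CHAIN_APPROX_NONE)
    out=[]
    for q in cs:
        if len(q)<60: continue
        e=cv2.fitEllipse(q);p=cv2.pointPolygonTest(q,(r*s,r*s),True)
        out.append((((e[0][0]+.5)/s-.5+x0,(e[0][1]+.5)/s-.5+y0),np.array(e[1])/s,cv2.contourArea(q)/s/s))
    return out
E
python3 - <<'E'
from h import *
T=get_image("top");S=get_image("scene")
for n,a,b in(("blue",(414,184),(339,148)),("red",(356,219),(349,192))):
    ca,cb=cap(T,a),cap(S,b);print(n,ca,cb);x,e=meet([(T,ca[0]),(S,cb[0])]);print(x,e,onz(T,ca[0],78),onz(S,cb[0],78))
    
for d,c in((T,(279,220)),(S,(316,263))):
    for o in ring(d,c): print(o, onz(d,o[0],48))
def dots(d,c):
    h=cv2.cvtColor(d["color"],cv2.COLOR_RGB2HSV);m=cv2.inRange(h,(12,110,130),(30,255,255));k=np.zeros_like(m);cv2.circle(k,c,42,255,-1)
    n,_,st,ce=cv2.connectedComponentsWithStats(m&k);return ce[1:][st[1:,4]>2]
dt,ds=dots(T,(279,220)),dots(S,(316,263));print(onz(T,dt,48).round(1),onz(S,ds,48).round(1))
P=onz(S,ds,48)
for u in dt:
    j=np.argmin(np.linalg.norm(P-onz(T,u,48)[0],axis=1));x,e=meet([(T,u),(S,ds[j])]);print(x.round(1),np.round(e,1))
E
```

```text
blue ((414.1162790697674, 183.88372093023256), 43) ((338.72727272727275, 148.5), 22)
[ 530.09164053 -254.47795332   78.3774628 ] [0.440516712730163, 0.4405167127304027] [[ 529.73058556 -254.67947747   78.        ]] [[ 530.70856562 -254.86086236   78.        ]]
red ((356.07142857142856, 218.8095238095238), 42) ((349.22857142857146, 192.31428571428572), 35)
[ 450.65730091 -119.17990574   77.72729259] [0.36780842168080097, 0.36780842168158584] [[ 450.27905227 -119.25719067   78.        ]] [[ 450.92810062 -118.83887071   78.        ]]
((278.6185531616211, 220.88790130615234), array([33.3924675 , 46.07261658]), 1109.875) [[449.60660645  62.42155863  48.        ]]
((315.8839645385742, 263.7281608581543), array([32.430233 , 48.0704689]), 1217.25) [[449.6616451  65.0438508  48.       ]]
[[506.3  28.7  48. ]
 [496.1 107.8  48. ]
 [403.3  16.5  48. ]
 [393.4  96.1  48. ]] [[506.   32.   48. ]
 [403.1  18.7  48. ]
 [496.6 111.   48. ]
 [393.5  98.2  48. ]]
[507.2  29.2  44.1] [0.4 0.4]
[497.3 108.8  44.3] [0.7 0.7]
[403.6  16.8  45.4] [0.2 0.2]
[393.7  96.7  45.5] [0.3 0.3]
```

Picture 2: the blue cap is at top (414,184) and scene (339,148), which puts it at (530,-254.5) and 78 mm high. The red stamp is at (451,-119) and the ring centre at about (450,63). These agree with the given sizes. I'll raise the arm first.

Emit:
{"name": "play_rows", "arguments": {
  "series": [
    [0,-0.04,0,0,0,0,0.085],
    [0,-0.04,0,0,0,0,0.085],
    [0,-0.04,0,0,0,0,0.085],
    [0,-0.03,0,0,0,0,0.085]
  ]
}}

```text
clock: 0.75
position: [231.0, 578.2, 378.9]
ee_rot: [0.401, -0.582, 0.589, -0.392]
contact_force: [-0.6, 0.7, 1.2]
gripper_width: 84.9
```

Emit:
{"name": "play_rows", "arguments": {
  "series": [
    [0.033,0,0.029,0,0,0,0.085],
    [0.033,0,0.029,0,0,0,0.085],
    [0.033,0,0.029,0,0,0,0.085],
    [0.033,0,0.029,0,0,0,0.085],
    [0.033,0,0.029,0,0,0,0.085],
    [0.033,0,0.029,0,0,0,0.085],
    [0.033,0,0.029,0,0,0,0.085],
    [0.033,0,0.029,0,0,0,0.085],
    [0.033,0,0.029,0,0,0,0.085],
    [0.033,0,0.029,0,0,0,0.085]
  ]
}}

```text
clock: 1.75
position: [380.9, 154.8, 386.8]
ee_rot: [0.399, -0.583, 0.585, -0.4]
contact_force: [1.5, 0.9, 0.1]
gripper_width: 84.7
```

Emit:
{"name": "play_rows", "arguments": {
  "series": [
    [0.033,0,0.029,0,0,0,0.085],
    [0.033,0,0.029,0,0,0,0.085],
    [0.033,0,0.029,0,0,0,0.085],
    [0.033,0,0.029,0,0,0,0.085],
    [0.033,0,0.029,0,0,0,0.085],
    [0.033,0,0.029,0,0,0,0.085],
    [0.033,0,0.029,0,0,0,0.085],
    [0.033,0,0.029,0,0,0,0.085],
    [0.03,0,0.028,0,0,0,0.085],
    [0.02,0,0.02,0,0,0,0.085]
  ]
}}

```text
clock: 2.75
position: [529.6, -259.3, 390.1]
ee_rot: [0.396, -0.582, 0.585, -0.402]
contact_force: [-0.9, 0.6, -0.3]
gripper_width: 84.9
```

```bash
cat >> h.py <<'E'
def to_tool(world_target):
    s=read_state();M=R.from_quat(s["ee_rot"]).as_matrix();return (M.T@(np.array(world_target)-s["position"])).round(1)
def level():
    """rotation vector (tool axes) that sets tool y straight down"""
    M=R.from_quat(read_state()["ee_rot"]).as_matrix();v=M.T@np.array([0,0,-1.]);a=np.cross([0,1,0],v);return a.round(4)
E
python3 - <<'E'
from h import *
s=read_state();print(s["position"],s["joints"].round(2),level(),s["contact_force"])
d=get_image("wrist");cv2.imwrite("pics/w1.png",d["color"][:,:,::-1])
print(d["origin"],d["orientation"])
for z in(60,78): print(to_tool([530.1,-254.5,z]))
M=R.from_quat(d["orientation"]).inv().apply(np.array([[530,-254.5,78],[530,-254.5,0]])-d["origin"]);uv=(np.array(d["intrinsics"])@M.T).T;print(uv[:,:2]/uv[:,2:])
E
```

```text
[ 529.63845894 -259.31519989  390.14155349] [-0.18  0.26  0.21 -0.   -1.52  1.38] [-0.0089  0.     -0.0054] [-0.93413843  0.62675419 -0.3408681 ]
[ 605.46742262 -290.22951606  531.97734253] [-0.55691853  0.81510844  0.13294346 -0.08812502]
[ -5.3 328.9  -6.1]
[ -5.4 310.9  -6. ]
[[319.97056995 157.19177394]
 [320.5273599  148.93270914]]
```

View pics/w1.png

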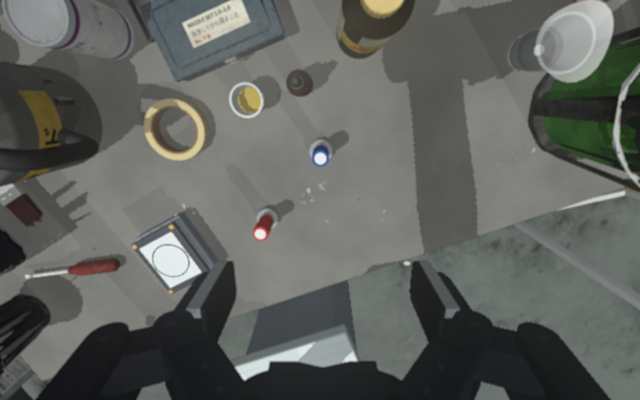

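Picture 3: the wrist view shows the blue cap at (320,157), where I predicted (320,157). The jaws are clear. Next is the descent.

Emit:
{"name": "play_rows", "arguments": {
  "series": [
    [-0.003,0.045,-0.003,-0.0089,0,-0.0054,0.085],
    [-0.003,0.045,-0.003,0,0,0,0.085],
    [0,0.045,0,0,0,0,0.085],
    [0,0.045,0,0,0,0,0.085],
    [0,0.04,0,0,0,0,0.085],
    [0,0,0,0,0,0,0.085]
  ]
}}

```text
clock: 3.4
position: [528.7, -257.3, 162.8]
ee_rot: [0.396, -0.584, 0.587, -0.397]
contact_force: [-0.8, 0.0, -1.4]
gripper_width: 84.9
```

```bash
python3 - <<'E'
from h import *
s=read_state();print(s["position"],level(),s["contact_force"])
print(to_tool([530.1,-254.5,27]))
d=get_image("wrist");
M=R.from_quat(d["orientation"]).inv().apply(np.array([[530.1,-254.5,78]])-d["origin"]);uv=(np.array(d["intrinsics"])@M.T).T;uv=uv[:,:2]/uv[:,2:];print(uv)
c=cap(d,tuple(uv[0].round().astype(int).tolist()),18);print(c,onz(d,c[0],78))
E
```

```text
[ 528.67063191 -257.29410958  162.82575925] [-0.0042  0.      0.0015] [-0.83498431  0.0457008  -1.4050413 ]
[ -3.3 135.8  -0.3]
[[317.52186585 207.66952374]]
((317.29378531073445, 209.31638418079095), 354) [[ 528.89856438 -253.81884424   78.        ]]
```

Emit:
{"name": "play_rows", "arguments": {
  "series": [
    [-0.003,0.025,-0.001,0,0,0,0.085],
    [0,0.025,0,0,0,0,0.085],
    [0,0.025,0,0,0,0,0.085],
    [0,0.02,0,0,0,0,0.085],
    [0,0.02,0,0,0,0,0.085],
    [0,0.015,0,0,0,0,0.085],
    [0,0.005,0,0,0,0,0.085],
    [0,0,0,0,0,0,0.085]
  ]
}}

```text
clock: 4.25
position: [554.8, -261.4, 54.2]
ee_rot: [0.387, -0.566, 0.601, -0.411]
contact_force: [0.5, 0.6, 0.6]
gripper_width: 84.9
```

```bash
python3 - <<'E'
from h import *
s=read_state();print(s["position"],level(),s["contact_force"],to_tool([529.7,-254.3,27]))
E
```

```text
[ 554.76451797 -261.42404918   54.19009312] [-0.0592  0.      0.0004] [0.5040932  0.60012876 0.63738204] [  2.4  25.6 -27.5]
```

```bash
python3 - <<'E'
from h import *
s=read_state();print(s["joints"].round(3),s["joint_vel"].round(3),s["joint_efforts"].round(2))
ims=[get_image(n)["color"][:,:,::-1] for n in("wrist","scene")]
cv2.imwrite("pics/c4.png",np.hstack([cv2.resize(ims[0],(400,250)),cv2.resize(ims[1][40:240,180:500],(400,250))]))
E
```

```text
[-0.171  0.515 -0.286  0.019 -0.712  1.357] [ 0.002 -0.022  0.036  0.01  -0.016 -0.001] [ -0.   -40.3   14.06   3.1    0.16  -0.  ]
```

View pics/c4.png

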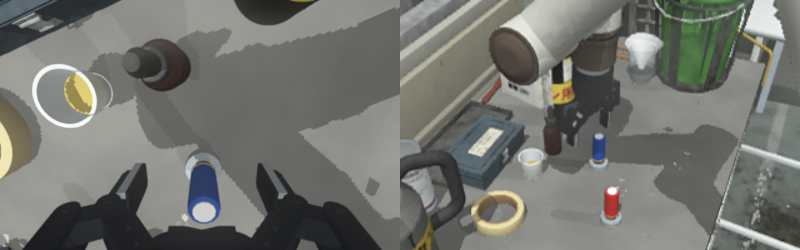

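Picture 4: the stamp is upright between the jaw lines but about 27 mm behind them, because the arm drifted and tilted on the way down. Nothing is touching. I'll correct slowly.

Emit:
{"name": "play_rows", "arguments": {
  "series": [
    [0,0,0,-0.03,0,0,0.085],
    [0,0,0,-0.029,0,0,0.085],
    [0,0,0,0,0,0,0.085]
  ]
}}

```text
clock: 4.65
position: [557.2, -261.9, 59.7]
ee_rot: [0.398, -0.582, 0.585, -0.401]
contact_force: [0.0, -0.7, -0.1]
gripper_width: 84.8
```

```bash
python3 - <<'E'
from h import *
s=read_state();print(s["position"],s["joints"].round(3),level(),s["contact_force"],to_tool([529.7,-254.3,27]))
E
```

```text
[ 557.20522771 -261.94616062   59.67845957] [-1.770e-01  5.320e-01 -2.270e-01  1.000e-03 -8.050e-01  1.376e+00] [-0.0069  0.     -0.0007] [ 0.00306828 -0.67633999 -0.10972473] [  2.8  32.5 -28.6]
```

Emit:
{"name": "play_rows", "arguments": {
  "series": [
    [0.001,0,-0.007,-0.003,0,0,0.085],
    [0.001,0,-0.007,-0.003,0,0,0.085],
    [0,0,-0.007,0,0,0,0.085],
    [0,0,-0.007,0,0,0,0.085],
    [0,0,0,0,0,0,0.085]
  ]
}}

```text
clock: 5.15
position: [527.4, -252.8, 61.6]
ee_rot: [0.398, -0.583, 0.584, -0.4]
contact_force: [0.4, 0.2, 0.5]
gripper_width: 84.9
```

```bash
python3 - <<'E'
from h import *
s=read_state();print(s["position"],s["joints"].round(3),level(),s["contact_force"],to_tool([529.7,-254.3,27]))
E
```

```text
[ 527.35378695 -252.77231162   61.57056211] [-1.700e-01  4.890e-01 -3.030e-01 -1.000e-03 -7.760e-01  1.371e+00] [-0.0035  0.     -0.0012] [0.38711453 0.20015721 0.49667424] [ 0.6 34.6  2.6]
```

Emit:
{"name": "play_rows", "arguments": {
  "series": [
    [0,0.006,0.001,-0.002,0,0,0.085],
    [0,0.006,0.001,0,0,0,0.085],
    [0,0.006,0,0,0,0,0.085],
    [0,0,0,0,0,0,0.085]
  ]
}}

```text
clock: 5.55
position: [529.4, -253.5, 41.9]
ee_rot: [0.399, -0.583, 0.584, -0.4]
contact_force: [0.7, -0.5, -1.2]
gripper_width: 84.9
```

```bash
python3 - <<'E'
from h import *
s=read_state();print(s["position"],level(),s["contact_force"],to_tool([529.7,-254.3,27]))
E
```

```text
[ 529.40730432 -253.46250752   41.86529504] [-0.0015  0.     -0.0011] [ 0.65836479 -0.46412658 -1.24875324] [ 0.7 14.9  0.6]
```

Emit:
{"name": "play_rows", "arguments": {
  "series": [
    [0.001,0.005,0,0,0,0,0.085],
    [0,0.005,0,0,0,0,0.085],
    [0,0.004,0,0,0,0,0.085],
    [0,0,0,0,0,0,0.085],
    [0,0,0,0,0,0,0.085]
  ]
}}

```text
clock: 6.05
position: [529.2, -254.6, 25.6]
ee_rot: [-0.399, 0.584, -0.583, 0.4]
contact_force: [-0.4, 0.8, 0.0]
gripper_width: 85.1
```

```bash
python3 - <<'E'
from h import *
s=read_state();print(s["position"],level(),s["contact_force"],to_tool([529.7,-254.3,27]))
ims=[get_image(n)["color"][:,:,::-1] for n in("wrist","scene")]
cv2.imwrite("pics/c5.png",np.hstack([cv2.resize(ims[0],(400,250)),cv2.resize(ims[1][80:205,240:440],(400,250))]))
E
```

```text
[ 529.15639341 -254.62430427   25.59329531] [-0.0002  0.     -0.0007] [-0.36409084  0.8205345   0.00873301] [-0.5 -1.4  0.4]
```

View pics/c5.png

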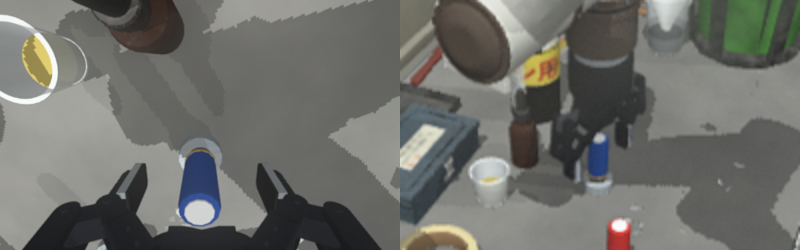

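Picture 5: the stamp is centred between the open jaws, standing upright, with the bottle and cup clear. I'll close the jaws.

Emit:
{"name": "play_rows", "arguments": {
  "series": [
    [0,0,0,0,0,0,0.06],
    [0,0,0,0,0,0,0.045],
    [0,0,0,0,0,0,0.03],
    [0,0,0,0,0,0,0.015],
    [0,0,0,0,0,0,0.01],
    [0,0,0,0,0,0,0.01],
    [0,0,0,0,0,0,0.01],
    [0,0,0,0,0,0,0.01]
  ]
}}

```text
clock: 6.95
position: [529.8, -254.7, 26.8]
ee_rot: [0.399, -0.583, 0.584, -0.4]
contact_force: [-0.6, 0.2, 0.2]
gripper_width: 24.9
```

```bash
python3 - <<'E'
from h import *
s=read_state();print(s["position"],s["ee_rot"],level(),s["contact_force"],s["gripper_width"])
E
```

```text
[ 529.81049247 -254.67628989   26.79269592] [ 0.39860189 -0.58294347  0.58399235 -0.40030785] [-0.0026  0.     -0.0012] [-0.59891528  0.22181457  0.20065649] 24.89459793102739
```

Emit:
{"name": "play_rows", "arguments": {
  "series": [
    [0,-0.005,0,0,0,0,0.01],
    [0,-0.01,0,0,0,0,0.01],
    [0,-0.015,0,0,0,0,0.01],
    [0,-0.015,0,0,0,0,0.01],
    [0,-0.015,0,0,0,0,0.01],
    [0,-0.015,0,0,0,0,0.01],
    [0,-0.015,0,0,0,0,0.01],
    [0,-0.015,0,0,0,0,0.01],
    [0,-0.015,0,0,0,0,0.01],
    [0,0,0,0,0,0,0.01]
  ]
}}

```text
clock: 7.95
position: [527.4, -254.2, 155.1]
ee_rot: [-0.399, 0.584, -0.583, 0.4]
contact_force: [-0.3, -0.3, -2.3]
gripper_width: 24.7
```

```bash
python3 - <<'E'
from h import *
s=read_state();print(s["position"],level(),s["contact_force"],s["gripper_width"],to_tool([450.2,63,150]))
E
```

```text
[ 527.39311383 -254.21625617  155.10158936] [-0.      0.     -0.0018] [-0.25063776 -0.32190552 -2.32900016] 24.685469710680792 [-267.5    5.6 -187.1]
```

Emit:
{"name": "play_rows", "arguments": {
  "series": [
    [-0.01,0,-0.007,0,0,0,0.01],
    [-0.02,0,-0.014,0,0,0,0.01],
    [-0.02,0,-0.014,0,0,0,0.01],
    [-0.02,0,-0.014,0,0,0,0.01],
    [-0.02,0,-0.014,0,0,0,0.01],
    [-0.02,0,-0.014,0,0,0,0.01],
    [-0.02,0,-0.014,0,0,0,0.01],
    [-0.02,0,-0.014,0,0,0,0.01],
    [-0.01,0,-0.007,0,0,0,0.01],
    [0,0,0,0,0,0,0.01]
  ]
}}

```text
clock: 8.95
position: [469.6, -52.8, 148.1]
ee_rot: [-0.402, 0.589, -0.58, 0.395]
contact_force: [-0.0, -0.7, -1.3]
gripper_width: 24.7
```

```bash
python3 - <<'E'
from h import *
s=read_state();print(s["position"],level(),s["contact_force"],s["gripper_width"],to_tool([450.2,63,140]))
E
```

```text
[469.64897971 -52.77442413 148.08172194] [ 0.016  -0.      0.0012] [-0.00872576 -0.70110698 -1.34633826] 24.654313508947304 [-100.6    8.9  -60.3]
```

Emit:
{"name": "play_rows", "arguments": {
  "series": [
    [-0.01,0,-0.006,0.005,0,0,0.01],
    [-0.018,0,-0.011,0.005,0,0,0.01],
    [-0.018,0,-0.011,0,0,0,0.01],
    [-0.018,0,-0.011,0,0,0,0.01],
    [-0.018,0,-0.011,0,0,0,0.01],
    [-0.01,0,-0.006,0,0,0,0.01],
    [0,0,0,0,0,0,0.01],
    [0,0,0,0,0,0,0.01]
  ]
}}

```text
clock: 9.75
position: [446.0, 55.3, 144.4]
ee_rot: [-0.402, 0.587, -0.582, 0.393]
contact_force: [0.0, -0.9, -2.6]
gripper_width: 24.5
```

```bash
python3 - <<'E'
from h import *
s=read_state();print(s["position"],level(),s["contact_force"],s["gripper_width"],to_tool([450.2,63,90]))
ims=[get_image(n)["color"][:,:,::-1] for n in("wrist","scene")]
cv2.imwrite("pics/c6.png",np.hstack([cv2.resize(ims[0],(400,250)),cv2.resize(ims[1][170:320,195:435],(400,250))]))
E
```

```text
[446.01689007  55.29956831 144.42590705] [ 0.013  -0.      0.0069] [ 0.03382565 -0.88795761 -2.58124311] 24.47488988017544 [-9.1 54.3  1.8]
```

View pics/c6.png

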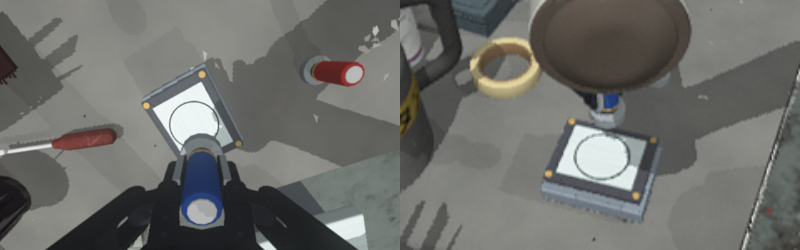

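Picture 6: the stamp is upright in the jaws above the block, with the ring at about (195,123) in the wrist half, still slightly off. I'll centre it, level it and descend to about 10 mm above the tag.

Emit:
{"name": "play_rows", "arguments": {
  "series": [
    [-0.005,0.006,0.001,0.006,0,0.004,0.01],
    [-0.004,0.008,0.001,0.006,0,0.003,0.01],
    [0,0.008,0,0,0,0,0.01],
    [0,0.008,0,0,0,0,0.01],
    [0,0.008,0,0,0,0,0.01],
    [0,0.006,0,0,0,0,0.01],
    [0,0,0,0,0,0,0.01],
    [0,0,0,0,0,0,0.01]
  ]
}}

```text
clock: 10.65
position: [451.3, 61.1, 95.1]
ee_rot: [-0.397, 0.586, -0.585, 0.395]
contact_force: [0.9, 0.0, -1.0]
gripper_width: 25.0
```

```bash
python3 - <<'E'
from h import *
for i in range(3):
    s=read_state();print(s["position"],level(),s["contact_force"],s["gripper_width"],to_tool([450.2,63,80]))
    get_image("wrist")
E
```

```text
[451.25186094  61.07257752  95.14043266] [ 0.0019 -0.      0.0017] [ 0.88240812  0.02904351 -0.95053607] 25.020348546725202 [-1.4 15.1 -1.7]
[451.20669508  61.08642255  95.18594317] [ 0.002  -0.      0.0016] [-0.34608356 -0.44206701 -1.40227881] 24.821129470027664 [-1.4 15.2 -1.6]
[451.35504988  61.15504877  95.46156732] [ 0.0015 -0.      0.0011] [ 0.03529975  0.38665035 -2.36413984] 24.891881857270647 [-1.3 15.5 -1.7]
```

Emit:
{"name": "play_rows", "arguments": {
  "series": [
    [-0.001,0.005,-0.001,0.002,0,0.001,0.01],
    [0,0.005,-0.001,0,0,0,0.01],
    [0,0.004,0,0,0,0,0.01],
    [0,0,0,0,0,0,0.01],
    [0,0,0,0,0,0,0.01]
  ]
}}

```text
clock: 11.3
position: [450.2, 63.3, 81.1]
ee_rot: [0.395, -0.585, 0.586, -0.397]
contact_force: [0.0, -0.7, -1.3]
gripper_width: 24.7
```

```bash
python3 - <<'E'
from h import *
for i in range(2):
    s=read_state();print(s["position"],level(),s["contact_force"],s["gripper_width"],to_tool([450.2,63,75]))
    d=get_image("wrist");e=get_image("scene")
cv2.imwrite("pics/c7.png",np.hstack([cv2.resize(d["color"][100:400,160:480,::-1],(400,375)),cv2.resize(e["color"][200:320,255:383,::-1],(400,375))]))
E
```

```text
[450.21673643  63.32255598  81.07009476] [-0.0021  0.     -0.0016] [ 0.01716619 -0.67534939 -1.26184267] 24.66958895990448 [0.3 6.1 0.1]
[450.25271533  63.32480188  81.20742795] [-0.0022  0.     -0.0018] [-0.22582478  0.57360327 -1.90307259] 24.475916090536458 [0.3 6.2 0.1]
```

View pics/c7.png

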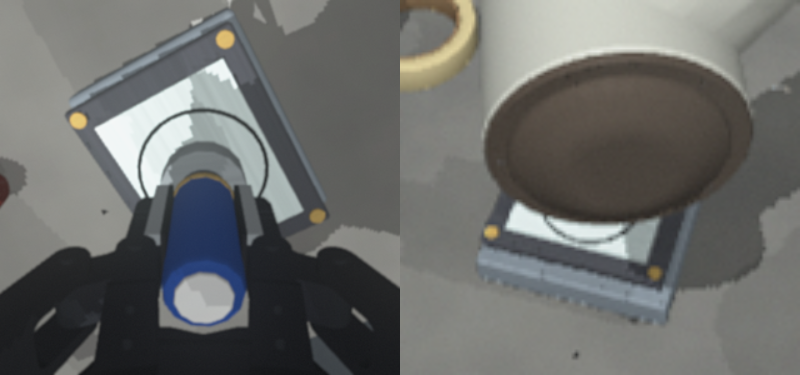

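Picture 7: the foot is inside the ring, with even margins left and right (ring centre at about (203,170)). The block is untouched. I'll press gently in small steps.

Emit:
{"name": "play_rows", "arguments": {
  "series": [
    [0,0.002,0,0,0,0,0.01],
    [0,0.002,0,0,0,0,0.01],
    [0,0.002,0,0,0,0,0.01],
    [0,0,0,0,0,0,0.01]
  ]
}}

```text
clock: 11.9
position: [450.6, 63.4, 75.1]
ee_rot: [0.395, -0.585, 0.586, -0.398]
contact_force: [-0.5, 0.9, -2.0]
gripper_width: 24.7
```

Emit:
{"name": "play_rows", "arguments": {
  "series": [
    [0,0.0015,0,0,0,0,0.01],
    [0,0.0015,0,0,0,0,0.01],
    [0,0,0,0,0,0,0.01]
  ]
}}

```text
clock: 12.2
position: [450.9, 63.5, 72.7]
ee_rot: [0.395, -0.585, 0.586, -0.398]
contact_force: [-1.5, -0.2, 3.5]
gripper_width: 24.6
```

Emit:
{"name": "play_rows", "arguments": {
  "series": [
    [0,0.0015,0,0,0,0,0.01],
    [0,0.0015,0,0,0,0,0.01],
    [0,0.001,0,0,0,0,0.01],
    [0,0,0,0,0,0,0.01]
  ]
}}

```text
clock: 12.6
position: [450.9, 63.5, 69.5]
ee_rot: [0.395, -0.585, 0.586, -0.398]
contact_force: [-2.1, 1.0, 4.3]
gripper_width: 24.6
```

```bash
python3 - <<'E'
from h import *
for i in range(4):
    s=read_state();print(s["position"],level(),s["contact_force"],s["wrist_torque"].round(2))
    d=get_image("wrist")
E
```

```text
[450.90927144  63.48833634  69.49984447] [-0.0037  0.     -0.0024] [-2.09603183  1.02593135  4.28005699] [ 0.04  0.76 -0.07]
[450.89208302  63.48678854  69.54190618] [-0.0037  0.     -0.0024] [-2.93343123  0.89580182  5.24111522] [ 0.03  0.72 -0.01]
[450.89487735  63.48350373  69.56984188] [-0.0037  0.     -0.0024] [-2.418001   -0.87586201  5.38842769] [ 0.    0.71 -0.04]
[450.88828599  63.46198474  69.56759754] [-0.0037  0.     -0.0024] [-2.09779117  1.00461908  4.50190553] [ 0.02  0.73 -0.03]
```

Emit:
{"name": "play_rows", "arguments": {
  "series": [
    [0,0.001,-0.0003,0,0,0,0.01],
    [0,0.001,-0.0002,0,0,0,0.01],
    [0,0,0,0,0,0,0.01],
    [0,0,0,0,0,0,0.01]
  ]
}}

```text
clock: 13.2
position: [450.9, 63.5, 68.7]
ee_rot: [0.395, -0.584, 0.586, -0.398]
contact_force: [-0.7, 0.4, 5.3]
gripper_width: 24.7
```

```bash
python3 - <<'E'
from h import *
for i in range(10):
    s=read_state();print(s["position"],level(),s["contact_force"])
    d=get_image("wrist")
E
```

```text
[450.89950952  63.49273029  68.73486806] [-0.0048  0.     -0.0022] [-0.67367227  0.38090527  5.25220095]
[450.90128     63.50087343  68.77525663] [-0.0049  0.     -0.0022] [-2.5992833   0.57820516  6.1176501 ]
[450.86113689  63.46478217  68.74302241] [-0.0048  0.     -0.0022] [-2.14369315  0.25092325  6.26743466]
[450.86219586  63.49162631  68.71850438] [-0.0048  0.     -0.0022] [-2.40705854  0.77746491  6.28356077]
[450.90709358  63.49280897  68.73714738] [-0.0049  0.     -0.0022] [-2.35521294  0.22497386  5.82938461]
[450.91389424  63.49102168  68.75856239] [-0.0049  0.     -0.0022] [-2.68064421 -0.33430449  5.88466976]
[450.8674711   63.47509527  68.71951319] [-0.0048  0.     -0.0021] [-1.72628129  0.0223365   5.92275458]
[450.89240521  63.48249523  68.72183781] [-0.0048  0.     -0.0022] [-3.19660576  0.8225641   6.58595729]
[450.90192473  63.50945793  68.74428358] [-0.0049  0.     -0.0022] [-2.85797468  0.74406258  6.86785929]
[450.90515889  63.49235221  68.73732887] [-0.0048  0.     -0.0022] [-2.47015504 -0.14399026  5.19262123]
```

Emit:
{"name": "play_rows", "arguments": {
  "series": [
    [0,-0.003,0,0,0,0,0.01],
    [0,-0.004,0,0,0,0,0.01],
    [0,-0.004,0,0,0,0,0.01],
    [0,-0.004,0,0,0,0,0.01],
    [0,-0.005,0,0,0,0,0.01],
    [0,0,0,0,0,0,0.01]
  ]
}}

```text
clock: 14.3
position: [450.9, 63.6, 89.2]
ee_rot: [0.395, -0.584, 0.586, -0.399]
contact_force: [0.8, 0.1, -0.5]
gripper_width: 24.4
```

```bash
python3 - <<'E'
from h import *
s=read_state();print(s["position"],level(),s["contact_force"],s["gripper_width"],to_tool([450.9,63.5,150]))
E
```

```text
[450.93149941  63.61187756  89.22559581] [-0.005   0.     -0.0031] [ 0.84854453  0.05530936 -0.54788105] 24.39054454698069 [ -0.1 -60.8   0.3]
```

Clean lift with no sideways shift. I'll keep rising, then travel back.

Emit:
{"name": "play_rows", "arguments": {
  "series": [
    [0,-0.01,0,-0.002,0,-0.001,0.01],
    [0,-0.012,0,-0.002,0,-0.001,0.01],
    [0,-0.012,0,0,0,0,0.01],
    [0,-0.012,0,0,0,0,0.01],
    [0,-0.012,0,0,0,0,0.01],
    [0,-0.006,0,0,0,0,0.01],
    [0,0,0,0,0,0,0.01]
  ]
}}

```text
clock: 15.0
position: [449.3, 63.0, 154.1]
ee_rot: [-0.397, 0.586, -0.585, 0.396]
contact_force: [0.6, 0.0, -1.7]
gripper_width: 24.4
```

Emit:
{"name": "play_rows", "arguments": {
  "series": [
    [0.01,0,0.007,0,0,0,0.01],
    [0.018,0,0.013,0,0,0,0.01],
    [0.018,0,0.013,0,0,0,0.01],
    [0.018,0,0.013,0,0,0,0.01],
    [0.018,0,0.013,0,0,0,0.01],
    [0.018,0,0.013,0,0,0,0.01],
    [0.018,0,0.013,0,0,0,0.01],
    [0.018,0,0.013,0,0,0,0.01],
    [0.01,0,0.007,0,0,0,0.01],
    [0,0,0,0,0,0,0.01]
  ]
}}

```text
clock: 16.0
position: [489.7, -123.1, 146.0]
ee_rot: [-0.401, 0.589, -0.583, 0.391]
contact_force: [1.1, 0.0, -1.6]
gripper_width: 25.1
```

```bash
python3 - <<'E'
from h import *
s=read_state();print(s["position"],level(),s["contact_force"],s["gripper_width"],to_tool([529.8,-254.7,130]))
d=get_image("scene");
for o in ring(d,(316,263)): print(o)
E
```

```text
[ 489.72952664 -123.08252509  145.97656627] [ 0.0153 -0.      0.0074] [ 1.12830713  0.00234807 -1.62966826] 25.053978212485237 [107.1  15.5  86.5]
((315.86903381347656, 263.71525955200195), array([32.57065582, 48.33594894]), 1245.40625)
```

Bed has sprung back, since the ring reads at the same pixel as before.

Emit:
{"name": "play_rows", "arguments": {
  "series": [
    [0.01,0,0.008,0.005,0,0.003,0.01],
    [0.018,0,0.0145,0.005,0,0.002,0.01],
    [0.018,0,0.0145,0.003,0,0.001,0.01],
    [0.018,0,0.0145,0.002,0,0.001,0.01],
    [0.018,0,0.0145,0,0,0,0.01],
    [0.014,0,0.012,0,0,0,0.01],
    [0.006,0,0.005,0,0,0,0.01],
    [0,0,0,0,0,0,0.01],
    [0,0,0,0,0,0,0.01]
  ]
}}

```text
clock: 16.95
position: [529.5, -249.7, 144.1]
ee_rot: [-0.399, 0.585, -0.583, 0.399]
contact_force: [0.5, -0.1, -1.6]
gripper_width: 24.4
```

```bash
python3 - <<'E'
from h import *
s=read_state();print(s["position"],level(),s["contact_force"],s["gripper_width"],to_tool([529.8,-254.7,60]))
E
```

```text
[ 529.51873472 -249.67786999  144.13930907] [ 0.0024  0.     -0.0006] [ 0.48131839 -0.11800706 -1.57528965] 24.41401309151075 [ 4.6 84.1  2.3]
```

Emit:
{"name": "play_rows", "arguments": {
  "series": [
    [0.003,0.007,0.001,0.002,0,0,0.01],
    [0.0016,0.009,0.001,0,0,0,0.01],
    [0,0.009,0,0,0,0,0.01],
    [0,0.009,0,0,0,0,0.01],
    [0,0.009,0,0,0,0,0.01],
    [0,0.009,0,0,0,0,0.01],
    [0,0.009,0,0,0,0,0.01],
    [0,0.007,0,0,0,0,0.01],
    [0,0,0,0,0,0,0.01],
    [0,0,0,0,0,0,0.01]
  ]
}}

```text
clock: 17.95
position: [528.3, -251.9, 68.8]
ee_rot: [-0.401, 0.584, -0.582, 0.399]
contact_force: [-0.2, 0.5, -1.7]
gripper_width: 25.0
```

```bash
python3 - <<'E'
from h import *
s=read_state();print(s["position"],level(),s["contact_force"],s["gripper_width"],to_tool([529.8,-254.7,27]))
E
```

```text
[ 528.2682023  -251.93264585   68.80733215] [ 0.0039  0.     -0.0005] [-0.17048248  0.53180069 -1.73918593] 24.96597804782741 [ 2.  41.8  2.6]
```

Emit:
{"name": "play_rows", "arguments": {
  "series": [
    [0.001,0.006,0.001,0.003,0,0,0.01],
    [0.001,0.006,0.001,0.001,0,0,0.01],
    [0,0.006,0,0,0,0,0.01],
    [0,0.006,0,0,0,0,0.01],
    [0,0.005,0,0,0,0,0.01],
    [0,0.004,0,0,0,0,0.01],
    [0,0,0,0,0,0,0.01],
    [0,0,0,0,0,0,0.01]
  ]
}}

```text
clock: 18.75
position: [530.3, -255.1, 33.7]
ee_rot: [0.399, -0.583, 0.584, -0.401]
contact_force: [-0.5, -0.4, -2.2]
gripper_width: 24.8
```

```bash
python3 - <<'E'
from h import *
for i in range(2):
    s=read_state();print(s["position"],level(),s["contact_force"],s["gripper_width"],to_tool([529.8,-254.7,27]));get_image("wrist")
E
```

```text
[ 530.30744362 -255.10249457   33.69849851] [-0.0025  0.     -0.0006] [-0.51791798 -0.38910272 -2.19791705] 24.762611721766454 [-0.2  6.7 -0.6]
[ 530.26367972 -255.04938448   33.72152112] [-0.0024  0.     -0.0007] [-0.37406515  0.50946511 -1.51309631] 24.241095430890972 [-0.2  6.7 -0.6]
```

Emit:
{"name": "play_rows", "arguments": {
  "series": [
    [0,0.002,0,-0.002,0,0,0.01],
    [0,0.002,0,0,0,0,0.01],
    [0,0.0015,0,0,0,0,0.01],
    [0,0,0,0,0,0,0.01],
    [0,0,0,0,0,0,0.01]
  ]
}}

```text
clock: 19.35
position: [530.9, -255.2, 28.7]
ee_rot: [0.399, -0.583, 0.584, -0.401]
contact_force: [-0.7, 0.0, -1.7]
gripper_width: 24.6
```

```bash
python3 - <<'E'
from h import *
for i in range(2):
    s=read_state();print(s["position"],level(),s["contact_force"],s["gripper_width"],to_tool([529.8,-254.7,27]));get_image("wrist")
E
```

```text
[ 530.89763459 -255.15097364   28.6681954 ] [-0.0022  0.     -0.001 ] [-0.69652301  0.04085873 -1.68403527] 24.58248240154652 [-0.   1.7 -1.2]
[ 530.86380507 -255.15787912   28.67654177] [-0.0022  0.     -0.001 ] [-0.45763134  0.1049742  -1.94957137] 24.495070528691162 [-0.   1.7 -1.2]
```

Emit:
{"name": "play_rows", "arguments": {
  "series": [
    [0,0.001,-0.001,0,0,0,0.01],
    [0,0.0007,0,0,0,0,0.01],
    [0,0.0005,0,0,0,0,0.01],
    [0,0,0,0,0,0,0.01]
  ]
}}

```text
clock: 19.85
position: [530.1, -254.8, 26.8]
ee_rot: [0.399, -0.582, 0.584, -0.401]
contact_force: [-0.1, -0.2, -2.4]
gripper_width: 24.8
```

```bash
python3 - <<'E'
from h import *
for i in range(3):
    s=read_state();print(s["position"],level(),s["contact_force"],s["gripper_width"],to_tool([529.8,-254.7,27]));get_image("wrist")
E
```

```text
[ 530.11260959 -254.80738931   26.80577962] [-0.0029  0.     -0.001 ] [-0.07051447 -0.20961471 -2.39755879] 24.80454768386787 [ 0.  -0.2 -0.3]
[ 530.15392273 -254.8056565    26.79861126] [-0.003  0.    -0.001] [-0.24297602 -0.33038101 -1.19567053] 25.034470583813555 [ 0.  -0.2 -0.4]
[ 530.11321704 -254.82676861   26.77460314] [-0.0029  0.     -0.001 ] [ 0.31475466  0.21953339 -1.40089585] 24.557869007844605 [-0.  -0.2 -0.3]
```

Emit:
{"name": "play_rows", "arguments": {
  "series": [
    [0,0.0006,0,0,0,0,0.01],
    [0,0,0,0,0,0,0.01],
    [0,0,0,0,0,0,0.01]
  ]
}}

```text
clock: 20.3
position: [530.3, -254.8, 26.8]
ee_rot: [0.399, -0.582, 0.584, -0.401]
contact_force: [-0.0, 0.3, -0.2]
gripper_width: 24.3
```

```bash
python3 - <<'E'
from h import *
for i in range(3):
    s=read_state();print(s["position"],level(),s["contact_force"],to_tool([529.8,-254.7,27]));get_image("wrist")
E
```

```text
[ 530.30352425 -254.82765065   26.77523035] [-0.0034  0.     -0.001 ] [-0.01751847  0.26599665 -0.23094401] [ 0.1 -0.2 -0.5]
[ 530.3220916  -254.83776934   26.79379382] [-0.0034  0.     -0.0009] [-0.50526682  0.10710267 -0.35517395] [ 0.1 -0.2 -0.5]
[ 530.28568449 -254.84717183   26.76073198] [-0.0033  0.     -0.0009] [ 0.49082186 -0.29312239 -0.44419731] [ 0.  -0.2 -0.5]
```

The weight has transferred to the bench at the same TCP height as at the grasp. I'll release.

Emit:
{"name": "play_rows", "arguments": {
  "series": [
    [0,0,0,0,0,0,0.03],
    [0,0,0,0,0,0,0.04],
    [0,0,0,0,0,0,0.055],
    [0,0,0,0,0,0,0.07],
    [0,0,0,0,0,0,0.085],
    [0,0,0,0,0,0,0.085],
    [0,0,0,0,0,0,0.085],
    [0,0,0,0,0,0,0.085]
  ]
}}

```text
clock: 21.25
position: [531.1, -255.2, 27.2]
ee_rot: [0.399, -0.582, 0.584, -0.401]
contact_force: [-0.1, -0.3, 0.2]
gripper_width: 84.9
```

Emit:
{"name": "play_rows", "arguments": {
  "series": [
    [0,-0.006,0,0,0,0,0.085],
    [0,-0.01,0,0,0,0,0.085],
    [0,-0.01,0,0,0,0,0.085],
    [0,-0.01,0,0,0,0,0.085],
    [0,0,0,0,0,0,0.085]
  ]
}}

```text
clock: 21.75
position: [531.6, -255.4, 67.4]
ee_rot: [0.399, -0.581, 0.585, -0.402]
contact_force: [0.7, -0.6, -0.9]
gripper_width: 84.9
```

Emit:
{"name": "play_rows", "arguments": {
  "series": [
    [0,-0.01,0,0,0,0,0.085],
    [0,-0.015,0,0,0,0,0.085],
    [0,-0.015,0,0,0,0,0.085],
    [0,-0.015,0,0,0,0,0.085],
    [0,-0.015,0,0,0,0,0.085],
    [0,-0.015,0,0,0,0,0.085],
    [0,-0.015,0,0,0,0,0.085],
    [0,-0.015,0,0,0,0,0.085],
    [0,0,0,0,0,0,0.085],
    [0,0,0,0,0,0,0.085]
  ]
}}

```text
clock: 22.75
position: [529.5, -254.9, 191.3]
ee_rot: [0.398, -0.581, 0.585, -0.402]
contact_force: [-1.0, -0.5, -0.5]
gripper_width: 84.9
```

```bash
python3 - <<'E'
from h import *
s=read_state();print(s["position"],s["contact_force"],s["gripper_width"])
d=get_image("wrist");S=get_image("scene")
M=R.from_quat(d["orientation"]).inv().apply(np.array([[530.1,-254.5,78]])-d["origin"]);uv=(np.array(d["intrinsics"])@M.T).T;uv=uv[:,:2]/uv[:,2:]
c=cap(d,tuple(uv[0].round().astype(int).tolist()),20);print(uv,c,onz(d,c[0],78))
c2=cap(S,(339,148));print(c2,meet([(d,c[0]),(S,c2[0])]));print(cap(S,(349,192)),ring(S,(316,263)))
cv2.imwrite("pics/c8.png",np.hstack([cv2.resize(d["color"][:,:,::-1],(400,250)),cv2.resize(S["color"][100:300,200:520,::-1],(400,250))]))
E
```

```text
[ 529.45260584 -254.90130722  191.31438507] [-1.0108298  -0.53373675 -0.45690076] 84.88396085364128
[[321.21688976 196.65475789]] ((321.9055944055944, 197.4825174825175), 286) [[ 529.18099253 -254.78482387   78.        ]]
((338.77777777777777, 148.14814814814815), 27) (array([ 530.06102755, -254.74464324,   79.51415349]), [0.46891021569031, 0.4689102156905154])
((349.1666666666667, 192.25), 36) [((315.8778762817383, 263.72697830200195), array([32.52615356, 48.32639313]), 1234.90625)]
```

View pics/c8.png

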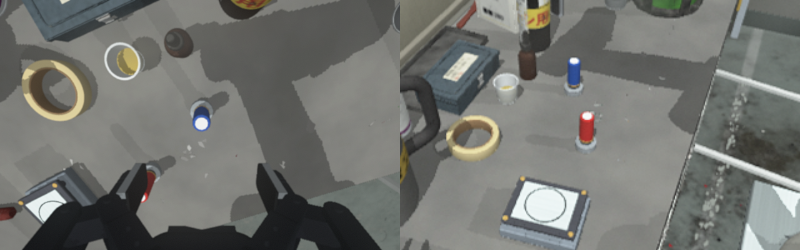

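Picture 8: the blue stamp stands upright where it was, at (201,123) in the wrist half and (573,75) in the scene half. The red stamp and block are unmoved and the gripper is clear. I'll hand the job in.

```bash
python3 -c "
from bench import *
print(job_done())"
```

```text
the job is handed in; nothing more can be done
None
```

I pressed the blue stamp on the tag inside the ring, lifted it straight up, and set it back upright where it stood. The job is handed in at about 23 s on the clock; no verdict is given.

- **Press:** the bed went about 6 of its 8 mm down, by height and by force (about 7.6 N). It stayed past half-way for about 1 s.
- **Slide:** the TCP moved less than 0.2 mm sideways on the lift. A steady side force of about 2.4 N acted while pressing, without visible sliding.
- **Stamp put back:** the last check puts it at (530.1, -254.7), within 0.5 mm of where it started. Its measured height was 79.5 mm against the given 78, which I take as calibration error because it looked upright and was lowered to the same height as at the grasp.
- **Bed and red stamp:** the scene pixels for both match their starting ones, so the bed sprang back and the red stamp did not move.
- **What went wrong:** the first descent to the stamp drifted about 26 mm and tilted slightly. I corrected it in the air before gripping, with no contact.

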